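# Clamp a vial rack on the bench shaker with the knob under its platform

## Robot

A 7-joint arm with a two-finger parallel gripper is mounted at the origin on a cart in front of the work surface, level with it; the furniture and walls round the work are solid. World frame = base frame: x ahead of the robot, y to its left, z up, the work surface at z = 0. Lengths are in mm, angles in rad, forces in N, time in s.
With the tool pointing down it reaches from about 425 to 875 mm from the base axis. Payload 4.7 kg.
Tool frame: the origin (TCP) lies between the finger pads; the fingertips stand 8 mm ahead of it and the grasp point (between the pads) lies 11 mm behind it; z points along the fingers, y is the direction in which the jaws open and shut (so a half turn about z gives the same grasp; the last joint's range is limited). The gripper opens to 87 mm and grips with 3 to 60 N. Pads are 19 mm wide; open, the fingers measure 117 mm over their backs; the gripper's body (75 mm by 190 mm) begins 51 mm behind the grasp point.
Start: joints at [-1.198, 0.321, -0.07, 1.45, 0.023, 1.371, -0.057], TCP at [228.276, 608.617, 230.587] pointing down, gripper open.
Joint ranges: [-2.86, 2.86], [-0.3, 2.09], [-1.38, 1.24], [0.06, 2.45], [-1.56, 4.7], [0.09, 2.05], [-2.69, 2.69]. Speed limits (rad/s): [2.57, 2.57, 3.14, 3.14, 3.14, 3.14, 3.14].

## Interface

Orientations are given as [roll, pitch, yaw] about the fixed x, y, z axes, in that order (R = Rz(yaw) Ry(pitch) Rx(roll)).
In Python, from station import manip, sensors, optics, order gives the robot as it stands. Calls block until the motion is done:
- manip.move_to(position, orientation): joint-space move of the TCP to a pose.
- manip.move_l(position, feed=150, ori=None, guard=None): straight line of the TCP; ori=None keeps the orientation; feed is the mean speed in mm/s. With guard (N) it stops when the force on the tool has changed by that much, and returns True; else False.
- manip.movej(angles): joint-space move.
- manip.let_go() and manip.gripper_close(): open the fingers fully, or close them until they stop; the grip force is fixed at half the most.
- manip.wait(seconds).
- manip.ik(position, orientation): joint angles nearest the present ones, or None.
- sensors.sense(): the state.
- optics.read_camera(name): name is "scene" or "top"; returns a dict with "img" (480x640x3 uint8, red, green, blue), "range_z" (480x640 float32, mm along the optical axis (not along the pixel's ray), 0 where there is no reading), "mtx" (3x3 intrinsics, pixels), "distortion" ([k1, k2, p1, p2, k3] as OpenCV has them; the pictures are not rectified), "eye" and "attitude" of the camera in the world. Camera axes: x right, y down, z forward; pixel columns grow to the right and rows downward; lengths in mm; the calibration is good to about 2 mm. A picture is of the moment at which its call begins.
A pose or a line that the arm cannot do raises manip.IKError and nothing moves.
- order.sign_off(): hands the job in, once; it reports no verdict.
The state is a dict: "clock": time; "qpos": joint angles; "qvel": joint speeds; "tau": joint torques, N m; "tcp_pos": TCP position; "tcp_rot": TCP orientation; "wrist_force": force on the tool from outside, world axes, zero at the start; "torque": the same for the moment, N m; "width": finger opening in mm.
Only numpy, scipy, OpenCV 4.12 (cv2) and the standard library are available. Lean on these libraries where they do the work, as an engineer would, in place of code of your own. Each camera call takes 0.05 s, during which the arm holds its last target. There are 200 camera calls.

## Task

Get the vial rack ready for shaking: set it down flat in the nest on the shaker's platform, lengthwise between the two side rails, and let go of it. Then turn the four-armed clamp knob under the platform's front lug anticlockwise as seen from above, arm after arm, until the cam has pushed the rack back against the rear stop and you feel it bite and hold firmly; stop there, for forcing it further would crack the plastic rack. Keep the rack upright and leave the dishes, the can and the blower on the bench where they are.

Things in the scene. Friction and masses are not known exactly. Their poses are not given: they have to be found in the camera images.
- shaker: Bench shaker, fixed to the bench, anywhere. Origin on the worktop, straight below the knob's axis; its x runs back over the platform (away from the robot, yaw within 0.2 rad), y left, z up. Aluminium platform 160 mm wide, top 85 mm up, 8 thick, from x = 22 to 180 mm, with a round lug of radius 25 in front about the knob's axis. Grey drive housing below it from x = 65 mm on.
- nest (a point): Point on the platform top, at x = 63 mm of the shaker, where the rack's origin goes as it is set in, long axis along the shaker's x. Steel side rails 12 mm high, inner faces 59 mm apart (from x = 27 to 103 mm). Free play of the rack there: 1.5 mm to each side, 2 mm to the open cam, 2.5 to 8 mm to the rear stop (rubber-faced bar 12 mm high on stiff springs, about 25 N per mm), which is set anew each time.
- rack: White plastic vial rack, loose, 90 mm long (x), 56 wide (y), 36 high, with three upright screw vials in a row fixed in its wells, their tops 52 mm above its underside. Origin: centre of its underside; z up. The same either way round. 0.2 to 0.5 kg in all. Best taken across its 56 mm with the fingertips 16 mm or more above its underside, clear of the rails.
- knob_axis (a point): Point on the vertical axis of the black clamp knob that hangs under the lug, at mid-height of its four arms, 60 mm above the worktop. Arms at right angles, 13 mm wide, each with an upright round end of 18 mm diameter centred 45 mm from the axis, from 49 to 71 mm high; overall diameter 108 mm. So the arms reach 29 mm out past the lug and can be pushed sideways from above, in front of it.
- clamp_knob: Clamp knob with cam; origin as the shaker's. Its yaw relative to the shaker is its turn: starts 0 to 0.4 rad (open), grows anticlockwise seen from above (in front of the lug the arms go to the robot's right) to at most 3.1, stays where left; bites between about 1.3 and 2.2, as the rear stop is set. Arms at 60, 150, 240 and 330 degrees from its own x.
- cam (a point): Centre of the steel cam disc on the knob's spindle, on the lug, before the nest: radius 22, 11 mm high, 7 mm off the axis, towards the robot when open. Free turning takes 4 to 7 N at an arm's end; from the bite on it climbs steeply. A push still at 13 to 14 N after half a second (the rack may settle) is a firm hold, some 15 N of clamping once let go; 9 N is not; past 20 N the rack may crack.
- dish_a: Petri dish with lid, 60 mm across, 14 high; bystander. Origin: centre of its underside.
- dish_b: Second petri dish, the same size; bystander. Origin: centre of its underside.
- can: White screw-top can with black cap, 34 mm across, 59 high; bystander. Origin: centre of its underside.
- blower: Dark rubber lens blower with a nozzle on top, 49 mm across, 98 high; bystander. Origin: centre of its underside.
Not all that is in view belongs to the job. Of the things that look like the rack, the largest one is meant.

How it is judged:
By the outcome, as a careful person would: the job done as asked, in the order asked, and still so for the second after the job is handed in, with the robot touching nothing.
It also fails if it takes over 72 s, if anything falls off the work surface, if the arm or the gripper's body presses on something with over 40 N, if the wrist force passes 120 N, or if a joint passes its speed limit or range.

## Working session

There is one attempt and no reset: what is moved stays moved. The work goes in short steps, each a Python script; the robot and the scene stay as the last script left them, time stands still between calls to the robot, and variables do not carry over. Pictures are saved under pics/ and viewed, about 8 in all and at most 12, crops included, and the job is handed in when it is done.

```bash
ls; mkdir -p pics
python3 - <<'E'
from station import manip, sensors, optics, order
import cv2,numpy as np
for n in ("scene","top"):
    d=optics.read_camera(n); cv2.imwrite(f"pics/{n}0.png",d["img"][:,:,::-1]); np.savez(f"{n}0.npz",**{k:np.array(v) for k,v in d.items()})
    print(n,d["mtx"],d["distortion"],d["eye"],d["attitude"],(d["range_z"]>0).mean())
print(sensors.sense())
E
```

```text
pics
scene [[503.54457865   0.         320.12277096]
 [  0.         503.54457865 247.29739949]
 [  0.           0.           1.        ]] [-0.14269838  0.          0.          0.          0.        ] [-280.22891542  706.58682127 1015.64124038] [-2.28736668 -0.00734951 -2.31803809] 0.996025390625
top [[594.86614553   0.         323.2245702 ]
 [  0.         594.86614553 248.17642357]
 [  0.           0.           1.        ]] [0.03158036 0.         0.         0.         0.        ] [ 240.33481217  -27.81318724 1390.90553325] [-2.94676913e+00 -2.84344371e-03 -1.54464659e+00] 0.9960514322916667
{'clock': 0.1, 'qpos': array([-1.19785922,  0.32174698, -0.07008165,  1.45154395,  0.02259982,
        1.3707648 , -0.05688956]), 'qvel': array([-0.00108837, -0.0021527 , -0.00169324, -0.00439357, -0.00117558,
       -0.00048158,  0.00074445]), 'tau': array([-1.52525549e-04, -4.92571235e+01, -4.05798331e-01, -3.13397849e+01,
       -6.41973526e-02,  3.94578825e-02,  6.03315380e-05]), 'tcp_pos': array([228.1528727 , 608.14562697, 229.57659983]), 'tcp_rot': array([-3.13991882e+00,  9.16711842e-05,  2.78279076e+00]), 'wrist_force': array([ 0.16863085, -0.34640905,  0.79389038]), 'torque': array([-0.011069  ,  0.02839053,  0.01436295]), 'width': 87.0702546891235}
```

View pics/scene0.png

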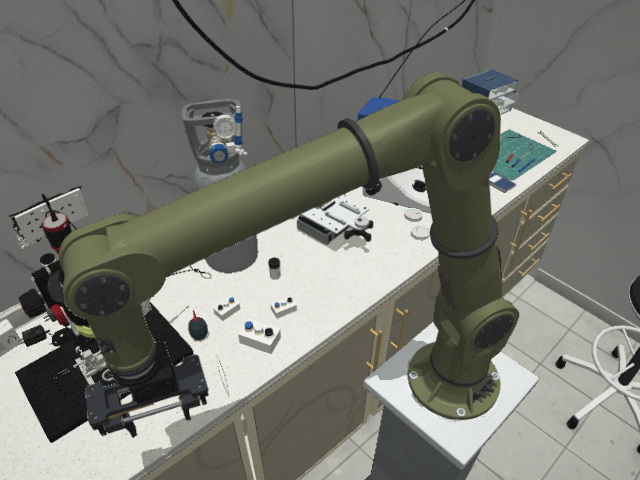

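View pics/top0.png

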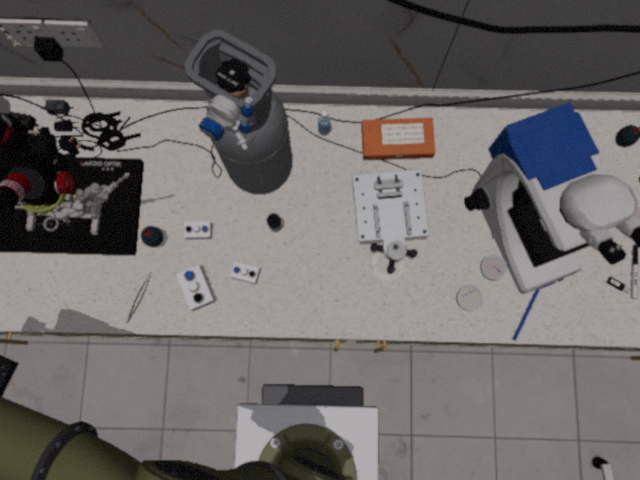

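Top view: three racks – (195,287) largest, (198,230) and (245,272) smaller decoys. So (195,287) is chosen. Shaker at (392,210), knob (397,250), dishes (470,298), (492,267), can (274,222), blower (152,236). Next: close crop and measurement.

```bash
cat > h.py <<'E'
import numpy as np, cv2
from scipy.spatial.transform import Rotation as R
def cam(d):
    return np.array(d["mtx"]),np.array(d["distortion"]),np.array(d["eye"]),R.from_euler('xyz',d["attitude"]).as_matrix()
def ray(d,uv):
    K,D,e,A=cam(d); n=cv2.undistortPoints(np.array(uv,float).reshape(-1,1,2),K,D).reshape(-1,2)
    return e,np.c_[n,np.ones(len(n))],A
def onplane(d,uv,z):
    e,n,A=ray(d,uv); v=n@A.T; return e+v*((z-e[2])/v[:,2])[:,None]
def cloud(d,x0,x1,y0,y1):
    uv=np.stack(np.meshgrid(np.arange(x0,x1),np.arange(y0,y1)),-1).reshape(-1,2)
    e,n,A=ray(d,uv); r=np.array(d["range_z"])[uv[:,1],uv[:,0]]
    return uv,e+(n*r[:,None])@A.T
def proj(d,P):
    K,D,e,A=cam(d); Rm=A.T
    return cv2.projectPoints(np.array(P,float).reshape(-1,3),cv2.Rodrigues(Rm)[0],-Rm@e,K,D)[0].reshape(-1,2)
E
python3 - <<'E'
from h import *
d=dict(np.load("top0.npz"))
im=d["img"][:,:,::-1]
a=cv2.resize(im[215:315,130:270],None,fx=5,fy=5,interpolation=cv2.INTER_CUBIC)[:, :]
b=cv2.resize(im[160:280,335:445],None,fx=5,fy=5,interpolation=cv2.INTER_CUBIC)
cv2.imwrite("pics/a.png",a);cv2.imwrite("pics/b.png",b)
def rect(uv,P,zlo,zhi,nm):
    m=(P[:,2]>zlo)&(P[:,2]<zhi); q=P[m][:,:2].astype(np.float32)
    print(nm,m.sum(),P[m].mean(0).round(1),cv2.minAreaRect(q))
uv,P=cloud(d,10+160,220,258,318); print("bench z",np.median(P[:,2])); rect(uv,P,25,45,"rack top")
uv,P=cloud(d,345,435,165,245); rect(uv,P,78,92,"platform"); rect(uv,P,93,105,"rails"); 
for box,nm in (((180,215,215,245),"rackB"),((225,265,258,288),"rackC")):
    uv,P=cloud(d,*box); rect(uv,P,15,60,nm)
for px,z in (((152,236),90),((274,222),59),((470,298),14),((492,267),14)): print(px,onplane(d,[px],z).round(0))
E
```

```text
bench z 3.5541952540860393
rack top 795 [408.2 266.4  36.5] ((409.40435791015625, 267.91790771484375), (92.51496887207031, 58.37232208251953), 24.855443954467773)
platform 4111 [ 598.7 -173.1   85.8] ((596.916748046875, -174.4537353515625), (175.52142333984375, 160.58016967773438), 6.35252046585083)
rails 666 [ 596.7 -174.6   97.5] ((591.4901123046875, -175.10995483398438), (169.37115478515625, 145.1274871826172), 6.145522117614746)
rackB 445 [545.6 272.6  27.1] ((547.0341796875, 273.046630859375), (39.16537094116211, 63.983154296875), 2.851367712020874)
rackC 431 [447.6 155.8  26.8] ((448.7659912109375, 156.1038818359375), (61.29738235473633, 38.549259185791016), 76.6335678100586)
(152, 236) [[515. 358.  90.]]
(274, 222) [[562.  90.  59.]]
(470, 298) [[ 403. -368.   14.]]
(492, 267) [[ 478. -421.   14.]]
```

View pics/b.png

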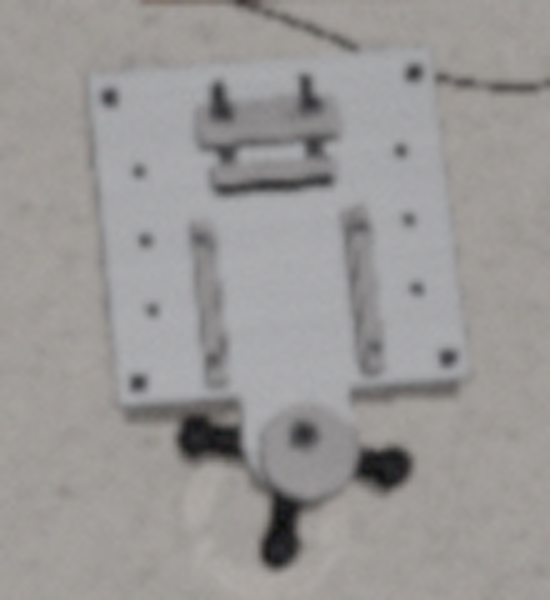

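View pics/a.png

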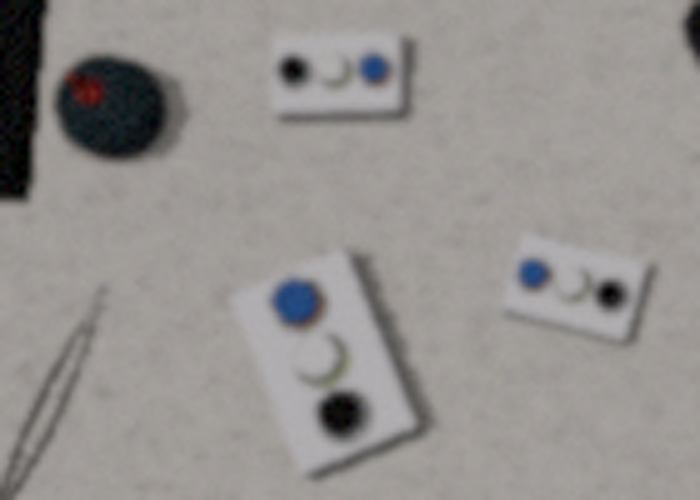

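Crop confirms (195,287) is the big rack (yaw ≈ 24.9°). Shaker crop: rails at x≈208 and 362, cam (305,450), three visible arm ends at (195,437), (280,548), (398,466). Next I measure the shaker frame and check IK.

Run:
```python
from h import *
from station import manip
d=dict(np.load("top0.npz"))
uv,P=cloud(d,345,435,165,262)
yaw=0.111
for name,zl,zh in (("plat",80,90),("rails",92,103)):
    m=(P[:,2]>zl)&(P[:,2]<zh); img=np.zeros((480,640),np.uint8); img[uv[m][:,1],uv[m][:,0]]=255
    n,l,st,c=cv2.connectedComponentsWithStats(img)
    for i in range(1,n):
        if st[i,4]<30: continue
        q=P[l[uv[:,1],uv[:,0]]==i]; r=cv2.minAreaRect(q[:,:2].astype(np.float32))
        print(name,st[i],q.mean(0).round(1),np.round(r[0],1),np.round(r[1],1),round(r[2],2))
# arms: dark pixels
g=d["img"].max(2); mask=((g<60)*255).astype(np.uint8); mask[:245]=mask[:245]; 
sub=np.zeros_like(mask); sub[240:278,365:425]=mask[240:278,365:425]
n,l,st,c=cv2.connectedComponentsWithStats(sub)
for i in range(1,n):
    if st[i,4]>8: print("dark",st[i],c[i].round(1))
ends=np.array([[335+195/5,160+437/5],[335+280/5,160+548/5],[335+398/5,160+466/5]])
E=onplane(d,ends-0.4,71); print(E.round(1), (E[0]+E[2])/2, np.linalg.norm(E[0]-E[2]))
ax=(E[0]+E[2])/2; print(np.degrees(np.arctan2(*(E-ax)[:,[1,0]].T[[0,1]])))
# IK options
for nm,p,y in (("grasp",[409,268,25],.434),("place",[580,-180,112],.111),("push",[480,-190,60],.111)):
    for yy in (y,y+np.pi,y-np.pi): 
        q=manip.ik(p,[np.pi,0,yy]); print(nm,round(yy,2),None if q is None else np.round(q,2))
```

```text
plat [ 352  169   77   89 3766] [ 596.9 -173.    85.6] [ 584.3 -176. ] [200.8 160.7] 6.46
plat [382 188  14   5  39] [ 636.2 -170.6   86.3] [ 636.  -170.2] [ 7.7 30.2] 8.42
rails [375 179  29  20 331] [ 634.7 -169.3   97. ] [ 637.4 -170. ] [46.2 64.4] 0.02
rails [404 201   9  35 155] [ 568.9 -211.9   97.3] [ 570.4 -212.7] [77.6 12.7] 6.86
rails [373 204   8  34 142] [ 562.5 -143.    97.3] [ 563.1 -144. ] [75.3 12.2] 6.45
rails [387 241  20  19 291] [ 495.7 -186.9   97.6] [ 495.7 -187.1] [42.8 41.9] 88.76
dark [371 243  12   8  67] [376.  247.1]
dark [407 250  10   7  51] [411.3 253. ]
dark [388 259   7  14  65] [390.9 266. ]
[[ 506.6 -138.6   71. ]
 [ 456.7 -177.3   71. ]
 [ 495.6 -230.3   71. ]] [ 501.10022456 -184.47886157   71.        ] 92.3624898564336
[ 83.21857216 170.76509711 -96.78142784]
grasp 0.43 [-0.96  0.2   0.36  2.07 -0.09  0.89 -1.69]
grasp 3.58 [-0.72  0.19  0.09  2.06 -0.02  0.89  1.39]
grasp -2.71 [-0.72  0.19  0.09  2.06 -0.02  0.89  1.39]
place 0.11 [-0.44  0.42  0.87  1.73 -0.35  1.16 -0.93]
place 3.25 [-0.41  0.4   0.82  1.73 -0.32  1.15  2.19]
place -3.03 [-0.41  0.4   0.82  1.73 -0.32  1.15  2.19]
push 0.11 [-0.5   0.28  0.93  2.   -0.27  0.99 -0.9 ]
push 3.25 [-0.55  0.3   1.    2.   -0.3   1.    2.27]
push -3.03 [-0.55  0.3   1.    2.   -0.3   1.    2.27]
```

Run:
```python
from h import *
from station import manip,sensors,optics
O=[np.pi,0,.434]
manip.move_to([409,268,130],O)
manip.move_l([409,268,25.5],feed=110,guard=15)
s=sensors.sense(); print(s["tcp_pos"],s["wrist_force"],s["clock"])
manip.gripper_close(); s=sensors.sense(); print("w",s["width"],s["wrist_force"])
manip.move_l([409,268,165],feed=150)
s=sensors.sense(); print(s["width"],s["wrist_force"],s["clock"])
O2=[np.pi,0,.112]
manip.move_to([540,-100,190],O2)
manip.move_to([564.8,-178.6,150],O2)
manip.wait(.3)
s=sensors.sense(); print(s["tcp_pos"],s["tcp_rot"],s["width"],s["wrist_force"],s["clock"])
d=optics.read_camera("top"); np.savez("top1.npz",**{k:np.array(v) for k,v in d.items()})
cv2.imwrite("pics/c.png",cv2.resize(d["img"][150:280,325:455,::-1],None,fx=4.5,fy=4.5,interpolation=cv2.INTER_CUBIC))
d2=optics.read_camera("scene"); np.savez("scene1.npz",**{k:np.array(v) for k,v in d2.items()})
cv2.imwrite("pics/c2.png",d2["img"][:,:,::-1])
c=proj(d2,[[565,-179,125]])[0].astype(int);print(c)
```

```text
[409.52532264 268.41641148  26.12886656] [1.00269336 1.07867684 0.84655175] 2.7
w 55.90713377837324 [-0.53484504 -0.31671568  1.37350008]
55.49272642979597 [ 0.28853035 -0.22367285 -3.92690891] 4.425
[ 565.37591942 -177.07433231  150.46848204] [-3.14080327e+00 -1.16332137e-03  1.14419497e-01] 55.84212562777166 [-0.4213743   0.08697425 -2.52418016] 6.6417
[343 203]
```

View pics/c.png

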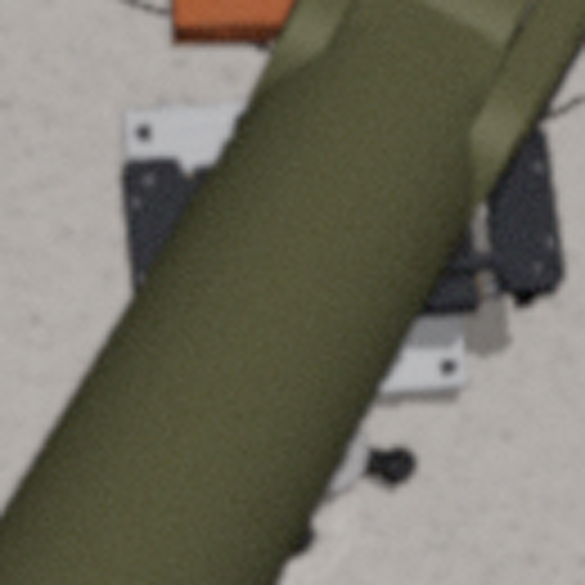

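The top view is blocked by the forearm (rack hidden at its centre). I'll look at the scene camera instead.

Run:
```python
from h import *
from station import sensors
d=dict(np.load("scene1.npz"))
cv2.imwrite("pics/d.png",cv2.resize(d["img"][150:270,265:425,::-1],None,fx=5,fy=5,interpolation=cv2.INTER_CUBIC))
for _ in range(1): print(sensors.sense()["tcp_pos"],sensors.sense()["tcp_rot"])
```

```text
[ 565.14743016 -177.6464171   150.40995775] [-3.14104666e+00 -9.17600665e-04  1.13532582e-01]
```

View pics/d.png

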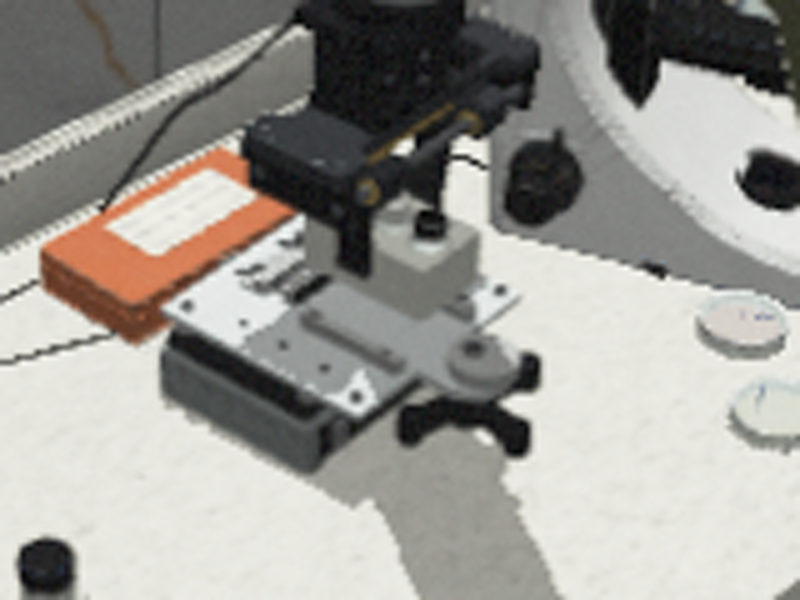

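Scene view: rack held level above the nest, front face at crop (430,275), left rail (350,340), cam (475,355). I'll use its depth for relative offsets.

Run:
```python
from h import *
from station import manip,sensors
d=dict(np.load("scene1.npz"))
uv,P=cloud(d,290,380,185,240)
yaw=.112; ax=np.array([501.9,-185.0]); c,s=np.cos(yaw),np.sin(yaw)
Q=P.copy(); Q[:,:2]=(P[:,:2]-ax)@np.array([[c,-s],[s,c]])
col=d["img"][uv[:,1],uv[:,0]].astype(int); light=col.min(1)>70
def st(n,m,k):
    if m.sum(): print(n,m.sum(),np.percentile(Q[m,k],[2,10,25,50,75,90,98]).round(1))
m=(Q[:,2]>130)&(Q[:,2]<156)&(abs(Q[:,1])<24)&(Q[:,0]<35)&(Q[:,0]>0)&light; st("front x",m,0)
m=(Q[:,2]>132)&(Q[:,2]<156)&(Q[:,1]>22)&(Q[:,1]<36)&(Q[:,0]>25)&(Q[:,0]<100)&light; st("left face y",m,1)
m=(Q[:,2]>155)&(Q[:,2]<166)&(abs(Q[:,1])<32)&light&(Q[:,0]>10)&(Q[:,0]<100); st("top x",m,0); st("top y",m,1)
m=(Q[:,2]>93)&(Q[:,2]<102)&(Q[:,1]>25)&(Q[:,1]<45)&(Q[:,0]>30)&(Q[:,0]<100); st("rail y",m,1); st("rail x",m,0); st("rail z",m,2)
m=(Q[:,2]>93)&(Q[:,2]<102)&(np.hypot(Q[:,0],Q[:,1])<32)&(Q[:,0]<18); st("cam x",m,0); st("cam y",m,1)
m=(Q[:,2]>82)&(Q[:,2]<89)&(Q[:,0]>20);st("plat z",m,2);st("plat y",m,1)
S=sensors.sense(); print(S["tcp_pos"],S["clock"])
```

```text
front x 62 [14.8 16.4 16.9 17.4 18.2 19.2 19.7]
left face y 86 [25.1 26.5 27.7 28.5 29.6 30.8 31.9]
top x 178 [15.6 18.  22.7 33.4 52.  60.  87.8]
top y 178 [-25.  -20.8  -4.6  10.2  22.4  28.4  30.3]
rail y 52 [30.2 33.7 35.2 37.2 38.9 39.8 40.8]
rail x 52 [33.  38.  47.5 70.  84.5 94.3 99. ]
rail z 52 [ 93.4  93.8  95.7  97.   98.4  99.6 100.8]
cam x 115 [-29.6 -25.4 -19.1 -10.7  -2.9   4.2   9.8]
cam y 115 [-21.4 -15.6  -9.2   0.3  10.3  16.2  19.9]
plat z 874 [82.5 83.4 84.5 85.8 87.1 88.  88.8]
plat y 874 [-178.3  -31.4   -0.2   37.6   59.9   74.5   80.3]
[ 565.14743016 -177.6464171   150.40995775] 6.7417
```

```bash
cat >> h.py <<'E'
yaw=.112; ax=np.array([501.9,-185.0]); _c,_s=np.cos(yaw),np.sin(yaw); W=np.array([[_c,-_s],[_s,_c]])
def w(x,y,z): return [*(ax+W@np.array([x,y])),z]
def sh(v): v=np.array(v); return np.array([*(W.T@(v[:2]-ax)),v[2]])
def fs(v): v=np.array(v); return np.array([*(W.T@v[:2]),v[2]])
E
python3 - <<'E'
from h import *
from station import manip,sensors,optics
x,y=64.2,.5
manip.move_l(w(x,y,128),feed=80); manip.wait(.6)
s=sensors.sense(); print(sh(s["tcp_pos"]).round(2),s["tcp_rot"],fs(s["wrist_force"]).round(1))
hit=manip.move_l(w(x,y,109),feed=25,guard=5); manip.wait(.3)
s=sensors.sense(); print(hit,sh(s["tcp_pos"]).round(2),fs(s["wrist_force"]).round(1),s["torque"].round(2),s["clock"])
E
```

```text
[ 64.24   0.52 128.07] [-3.14157781e+00 -1.03942821e-04  1.12057787e-01] [-0.5 -0.4 -2.9]
True [ 63.98   0.34 110.64] [-0.   0.3  5.4] [-0.05  0.11 -0.02] 8.725
```

Seated at the expected height (110.6 − 25.5 ≈ 85). Release, retreat, and look.

Run:
```python
from h import *
from station import manip,sensors,optics
manip.let_go(); s=sensors.sense(); print(s["width"],sh(s["tcp_pos"]).round(2))
manip.move_l([s["tcp_pos"][0],s["tcp_pos"][1],185],feed=120)
manip.move_to(w(-46,140,185),[np.pi,0,yaw]); manip.gripper_close()
s=sensors.sense(); print(s["clock"],s["qpos"].round(2))
for n in("top","scene"):
    d=optics.read_camera(n); np.savez(n+"2.npz",**{k:np.array(v) for k,v in d.items()})
    if n=="top": a=cv2.resize(d["img"][165:285,340:440,::-1],None,fx=4,fy=4,interpolation=cv2.INTER_CUBIC)
    else: b=cv2.resize(d["img"][170:266,290:380,::-1],None,fx=4,fy=5,interpolation=cv2.INTER_CUBIC)
cv2.imwrite("pics/e.png",np.hstack([a,b]))
```

```text
87.16957198002278 [ 62.95   0.73 109.57]
12.5917 [-0.89 -0.2   0.87  2.02  0.16  1.25 -1.54]
```

View pics/e.png

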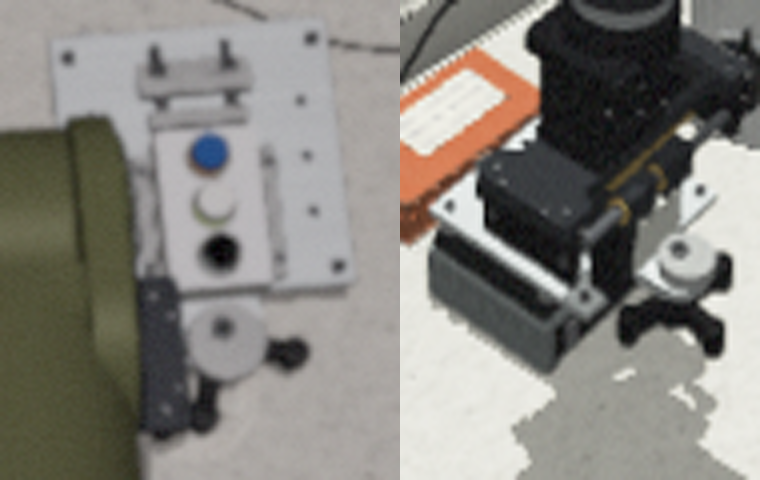

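Top view: rack lies between the rails, clear of the cam (front edge at (215,285), rear stop (200,115)). Seated well. Now stroke 1 on the front arm.

Run:
```python
from h import *
from station import manip,sensors,optics
d=dict(np.load("top2.npz")); uv,P=cloud(d,375,412,193,240); Q=np.array([sh(p) for p in P])
m=(Q[:,2]>110)&(Q[:,2]<132)&(abs(Q[:,1])<30)
A=np.c_[Q[m][:,:2]-[63,0],np.ones(m.sum())]; k=np.linalg.lstsq(A,Q[m][:,2],rcond=None)[0]
print("rack top z/tilt",k.round(3),np.percentile(Q[m],[2,98],axis=0).round(1).tolist())
O=[np.pi,0,yaw]
manip.move_l(w(-45,48,130),feed=150)
hit=manip.move_l(w(-45,48,61),feed=100,guard=5); manip.wait(.3)
s=sensors.sense(); f0=fs(s["wrist_force"]); print(hit,sh(s["tcp_pos"]).round(1),f0.round(1),s["width"])
if not hit:
    hit=manip.move_l(w(-45,30,61),feed=35,guard=10.5)
    s=sensors.sense(); print(hit,sh(s["tcp_pos"]).round(1),(fs(s["wrist_force"])-f0).round(1))
    if not hit:
        hit=manip.move_l(w(-44.5,-3,61),feed=35,guard=10.5)
        s=sensors.sense(); print(hit,sh(s["tcp_pos"]).round(1),(fs(s["wrist_force"])-f0).round(1))
print(s["clock"])
```

```text
rack top z/tilt [ 5.0000e-03 -4.0000e-03  1.2142e+02] [[19.8, -25.5, 112.2], [108.1, 29.4, 128.0]]
False [-44.6  48.1  61.4] [ 0.8 -0.   0.1] 0.10649202537890158
False [-45.1  29.9  60.9] [-0.3  0.4 -0.2]
False [-45.8  -0.6  59.9] [-2.9  4.3 -1.4]
16.4583
```

```bash
cat > log.py <<'E'
from h import *
from station import manip,sensors
def rep(tag,f0):
    s=sensors.sense(); p=sh(s["tcp_pos"]); f=fs(s["wrist_force"])-f0
    ey=p[1]-24; ex=-np.sqrt(max(45**2-ey**2,0)); 
    ft=(ex*f[1]-(ey+9)*f[0])/45  # moment of hand's reaction about the axis
    print(tag,p.round(1),f.round(1),"turn~%.2f Ft~%.1f t=%.1f"%(np.radians(30)+np.arctan2(-ey,-ex),-ft,s["clock"]))
    return p,f,-ft
E
python3 - <<'E'
from log import *
f0=np.array([.8,0,.1])
hit=manip.move_l(w(-40.5,-10,61),feed=30,guard=6); rep(hit,f0)
p,_,_=rep("",f0)
manip.move_l(w(-44,p[1]+8,61),feed=60)
manip.move_l(w(-46,p[1]+8,95),feed=120)
manip.move_l(w(-42,66,95),feed=150)
hit=manip.move_l(w(-42,66,61),feed=80,guard=5); manip.wait(.4)
s=sensors.sense(); print(hit,sh(s["tcp_pos"]).round(1),fs(s["wrist_force"]).round(2),s["clock"])
E
```

```text
False [-42.7  -8.2  59.9] [-5.5  4.4 -0.7] turn~1.32 Ft~5.9 t=16.9
 [-42.7  -8.2  59.9] [-5.5  4.4 -0.7] turn~1.32 Ft~5.9 t=16.9
False [-41.8  66.1  61.2] [-0.32  0.01 -0.14] 19.2
```

Run:
```python
from log import *
f0=fs(sensors.sense()["wrist_force"]); np.save("f0.npy",f0)
y=66
for x,y in ((-44,56),(-45,48),(-45,41),(-45.5,34),(-45.5,28),(-45.5,22),(-45.5,16),(-45.5,10)):
    hit=manip.move_l(w(x,y,61),feed=25,guard=6); p,f,ft=rep(hit,f0)
    if hit or ft>8: break
manip.wait(.5); rep("after .5",f0)
```

```text
False [-44.   55.8  61. ] [0.  0.2 0.4] turn~-0.26 Ft~0.2 t=19.8
True [-45.6  50.6  60.5] [ 0.   0.3 -0.1] turn~-0.11 Ft~0.3 t=20.1
after .5 [-45.7  50.9  60.3] [ 0.2 -0.4  0.1] turn~-0.12 Ft~-0.2 t=20.6
```

Run:
```python
from log import *
f0=np.load("f0.npy")
y0=sh(sensors.sense()["tcp_pos"])[1]
for y in np.arange(y0-3,8,-3):
    hit=manip.move_l(w(-45.5,y,61),feed=20,guard=8); p,f,ft=rep(hit,f0)
    if ft>8.5: break
manip.wait(.5); rep("after .5",f0)
```

```text
False [-46.   49.7  60.5] [-0.3  5.2 -0.3] turn~-0.08 Ft~4.0 t=20.9
False [-46.9  48.5  60.3] [-4.   9.4  3.7] turn~-0.05 Ft~4.9 t=21.2
True [-48.6  47.9  59.7] [0.7 0.7 0.5] turn~-0.04 Ft~1.1 t=21.4
True [-49.   47.7  59.3] [0.5 1.2 0.5] turn~-0.03 Ft~1.4 t=21.8
True [-49.7  47.2  58.7] [-0.8  0.4  0.1] turn~-0.02 Ft~-0.2 t=22.1
True [-50.4  46.7  58.2] [ 0.5 -1.1  0.3] turn~-0.01 Ft~-0.6 t=22.5
True [-51.2  46.   57.8] [-0.3 -0.5  0.5] turn~0.01 Ft~-0.6 t=22.9
True [-52.3  44.3  57.3] [-0.7 -0.1  1. ] turn~0.06 Ft~-0.5 t=23.4
True [-51.7  31.5  58.1] [ 0.1 -0.4  0.2] turn~0.36 Ft~-0.4 t=24.2
True [-52.1  30.6  57.8] [-0.6  0.   1.4] turn~0.38 Ft~-0.2 t=24.6
True [-52.8  29.1  57.5] [0.4 0.1 0.6] turn~0.41 Ft~0.3 t=25.0
True [-53.3  25.9  57.5] [ 0.3  0.1 -0.4] turn~0.48 Ft~0.2 t=25.5
False [-45.3  11.9  61.1] [ 1.1 -0.2  0.5] turn~0.80 Ft~-0.2 t=26.5
False [-45.5   8.7  61. ] [0.  0.8 0. ] turn~0.87 Ft~0.7 t=26.8
after .5 [-45.5   8.9  61. ] [ 0.  -0.   0.3] turn~0.87 Ft~-0.0 t=27.3
```

Guard trips with no residual force and x drifting outward suggest the finger's edge slid off the arm end, because I moved x outward too early. Back off and look.

Run:
```python
from log import *
from station import optics
manip.move_l(w(-46,12,125),feed=150)
manip.move_l(w(-55,190,150),feed=250)
d=optics.read_camera("top"); np.savez("top3.npz",**{k:np.array(v) for k,v in d.items()})
cv2.imwrite("pics/f.png",cv2.resize(d["img"][165:285,340:440,::-1],None,fx=5,fy=5,interpolation=cv2.INTER_CUBIC))
print(sensors.sense()["clock"])
```

```text
28.825
```

View pics/f.png

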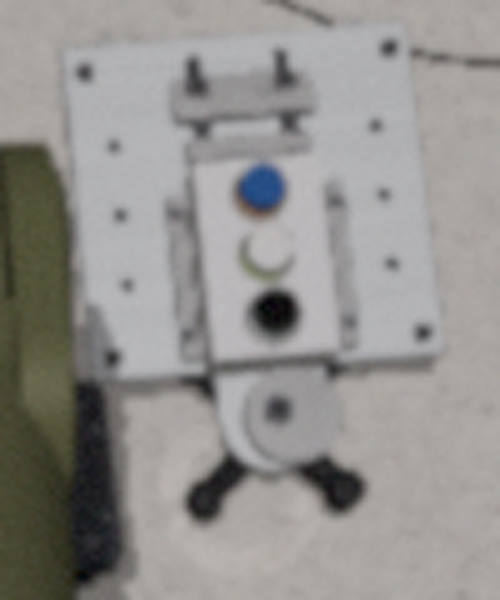

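Arms now at crop (205,502) left and (343,492) right; the cam has swung to the right, and the rack is still straight in the nest. The finger did slip past the left arm.

Run:
```python
from log import *
d=dict(np.load("top3.npz"))
for px in ((381-.4,265.4-.4),(408.6-.4,263.4-.4)):
    e=sh(onplane(d,[px],71)[0]); print(e.round(1),np.degrees(np.arctan2(e[1],e[0])), np.hypot(*e[:2]))
```

```text
[-32.6  34.1  71. ] 133.71039491606336 47.17930310420193
[-33.3 -28.2  71. ] -139.7566737906224 43.68358537730836
```

Run:
```python
from log import *
manip.move_l(w(-38,71,110),feed=250)
hit=manip.move_l(w(-36,69,61),feed=80,guard=5); manip.wait(.3)
f0=fs(sensors.sense()["wrist_force"]); np.save("f0.npy",f0); rep(hit,f0)
for y in np.arange(60,20,-3.):
    ey=y-24; x=-np.sqrt(45**2-ey**2)-4 if ey<33 else -36
    hit=manip.move_l(w(x,y,61),feed=20,guard=8); p,f,ft=rep(hit,f0)
    if hit or ft>8: break
manip.wait(.5); rep("after .5",f0)
```

```text
False [-35.7  69.   61.3] [0. 0. 0.] turn~-1.05 Ft~0.0 t=30.6
False [-36.1  59.9  61. ] [ 0.3 -0.6  0.6] turn~-0.40 Ft~-0.1 t=31.1
False [-36.   56.9  61. ] [0.5 0.2 0.3] turn~-0.30 Ft~0.6 t=31.4
False [-37.6  53.9  61. ] [ 0.4 -0.4  0.3] turn~-0.20 Ft~0.1 t=31.8
False [-40.1  50.9  61. ] [-0.3 -0.6  0.8] turn~-0.12 Ft~-0.7 t=32.1
False [-41.7  49.1  61. ] [2.  4.9 0.8] turn~-0.07 Ft~5.6 t=32.4
False [-44.3  46.8  60.9] [-0.5  5.6  3.8] turn~-0.01 Ft~4.5 t=32.8
False [-46.5  44.6  60.9] [-2.2  7.9  6.6] turn~0.05 Ft~5.5 t=33.1
False [-48.5  42.3  60.7] [-3.6 10.1  7.8] turn~0.11 Ft~7.0 t=33.4
False [-50.3  39.7  60.5] [-5.8  9.6  8.3] turn~0.17 Ft~5.8 t=33.7
False [-51.8  36.9  60. ] [-5.7 10.6  6.9] turn~0.23 Ft~7.4 t=34.0
False [-53.1  33.8  59.7] [-6.6 10.2  5.4] turn~0.30 Ft~7.2 t=34.3
False [-53.6  30.6  59.5] [-6.1  9.   3. ] turn~0.38 Ft~6.8 t=34.6
False [-53.4  27.1  59.4] [-6.4  7.1  0.6] turn~0.46 Ft~5.4 t=34.9
False [-52.9  23.6  59.5] [-5.3  6.4  0.9] turn~0.53 Ft~5.4 t=35.2
after .5 [-52.9  23.6  59.5] [-4.8  5.6  0.9] turn~0.53 Ft~4.7 t=35.7
```

Run:
```python
from log import *
from station import optics
d=optics.read_camera("scene")
a=cv2.resize(d["img"][165:275,300:420,::-1],None,fx=5,fy=5,interpolation=cv2.INTER_CUBIC)
cv2.imwrite("pics/g.png",a)
uv,P=cloud(d,300,400,180,260); Q=np.array([sh(p) for p in P]); r=np.hypot(Q[:,0],Q[:,1])
col=d["img"][uv[:,1],uv[:,0]].max(1)
m=(Q[:,2]>66)&(Q[:,2]<76)&(r>33)&(r<58)&(col<70)
an=np.degrees(np.arctan2(Q[m,1],Q[m,0]))%360
h,_=np.histogram(an,np.arange(0,361,10)); print([(i*10,v) for i,v in enumerate(h) if v])
print(proj(d,[w(-52.9,23.6,60),w(0,0,60)])-[300,165])
```

```text
[(80, np.int64(6)), (90, np.int64(1)), (140, np.int64(5))]
[[67.78391204 75.84109511]
 [58.39016343 64.55112411]]
```

View pics/g.png

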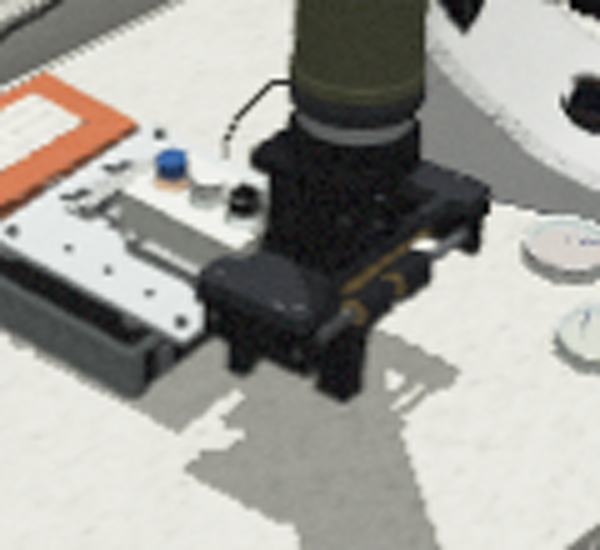

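The picture shows the next arm end at (240,360), on the left at about 82° in the shaker frame. So the knob did turn, to about 1.95, and the closed finger is thinner than I assumed (half thickness about 8.5 mm). Continue with corrected geometry.

```bash
cat > log.py <<'E'
from h import *
from station import manip,sensors
def rep(tag,f0,quiet=False):
    F=[];
    s=sensors.sense(); p=sh(s["tcp_pos"]); f=fs(s["wrist_force"])-f0
    ey=p[1]-17.5; ex=-np.sqrt(max(45**2-ey**2,0))
    n=-f[:2]/max(np.linalg.norm(f[:2]),1e-6)   # direction of push on the arm
    c=np.array([ex,ey])-9*n                     # contact on the round end
    ft=(c[0]*-f[1]-c[1]*-f[0])/45
    print(tag,p.round(1),f.round(1),"turn~%.2f Ft %.1f t=%.1f"%(np.radians(120)-np.arctan2(ey,-ex),ft,s["clock"]))
    return p,f,ft
E
python3 - <<'E'
from log import *
f0=np.load("f0.npy")
y=23.6
manip.move_l(w(-47,y,61),feed=20,guard=9); rep("x",f0)
while y>4:
    y-=1.5
    hit=manip.move_l(w(-46,y,61),feed=15,guard=9); p,f,ft=rep(hit,f0)
    if hit or ft>9: break
manip.wait(.5); rep("after .5",f0)
E
```

```text
x [-47.6  23.7  60.8] [-1.6  2.1 -1.1] turn~1.96 Ft 1.8 t=36.1
False [-47.5  23.4  60.6] [-4.1  4.6  2.2] turn~1.96 Ft 4.0 t=36.3
False [-47.8  22.3  60.6] [-4.2  5.6  3.2] turn~1.99 Ft 5.1 t=36.6
False [-48.   20.9  60.5] [-3.6  6.4  2.2] turn~2.02 Ft 6.1 t=36.8
False [-48.1  19.4  60.4] [-5.   6.8  2.4] turn~2.05 Ft 6.6 t=37.1
False [-48.2  18.2  60.4] [-4.1  5.8  2.9] turn~2.08 Ft 5.8 t=37.3
False [-48.4  17.2  60.3] [-6.   7.8  3.1] turn~2.10 Ft 7.9 t=37.6
False [-48.6  16.2  60.3] [-5.   8.4  5.2] turn~2.12 Ft 8.5 t=37.8
False [-48.8  15.3  60.3] [-6.4  9.9  5.8] turn~2.14 Ft 10.2 t=38.1
after .5 [-48.8  15.3  60.3] [-6.1  8.8  5.9] turn~2.14 Ft 9.1 t=38.6
```

Biting from about 2.1. I relax the x load and continue in small steps.

Run:
```python
from log import *
f0=np.load("f0.npy"); 
y=11.6
for i in range(9):
    y-=1.0
    hit=manip.move_l(w(-49.5,y,61.5),feed=15,guard=6); p,f,ft=rep(hit,f0)
    if hit: print("hit"); break
    if max(ft,f[1])>12.5:
        manip.wait(.5); p,f,ft=rep("after .5",f0)
        if ft>12.6: break
```

```text
True [-49.4  15.7  60.2] [ 0.1 -1.1  1.2] turn~2.13 Ft -1.1 t=38.8
hit
```

Run:
```python
from log import *
f0=np.load("f0.npy"); 
y=15.7
for i in range(14):
    y-=1.0
    hit=manip.move_l(w(-47.5,y,61),feed=15,guard=14); p,f,ft=rep(hit,f0)
    if hit: print("hit"); break
    if max(ft,f[1])>12.5:
        manip.wait(.5); p,f,ft=rep("after .5",f0)
        if ft>12.9: break
```

```text
False [-48.1  15.4  60.7] [-2.1  4.1  2.1] turn~2.14 Ft 4.2 t=39.2
False [-48.1  15.2  60.7] [-2.6  6.4  2.7] turn~2.14 Ft 6.5 t=39.5
False [-48.2  15.1  60.7] [-2.5  7.5  3.2] turn~2.15 Ft 7.6 t=39.7
False [-48.2  14.8  60.6] [-3.3 10.6  4.5] turn~2.15 Ft 10.8 t=40.0
False [-48.2  14.5  60.6] [-3.2  9.4  5.7] turn~2.16 Ft 9.6 t=40.2
False [-48.3  14.1  60.6] [-3.7 11.5  6. ] turn~2.17 Ft 11.8 t=40.5
False [-48.4  13.5  60.6] [-3.2 12.4  7.2] turn~2.18 Ft 12.7 t=40.7
after .5 [-48.4  13.5  60.6] [-4.2 12.2  6.5] turn~2.18 Ft 12.5 t=41.2
False [-48.5  12.9  60.6] [-3.8 12.7  6.5] turn~2.20 Ft 13.0 t=41.5
after .5 [-48.5  12.9  60.6] [-4.5 12.7  6.9] turn~2.20 Ft 13.1 t=42.0
```

Run:
```python
from log import *
f0=np.load("f0.npy"); y=15.7-9
for i in range(3):
    y-=.8
    hit=manip.move_l(w(-47.5,y,61),feed=15,guard=6); rep(hit,f0)
    manip.wait(.4); Fy=[]
    for _ in range(6): manip.wait(.03); Fy.append((fs(sensors.sense()["wrist_force"])-f0))
    print("mean",np.mean(Fy,0).round(2)); rep("hold",f0)
    if hit or np.mean(Fy,0)[1]>13.7: break
```

```text
False [-48.6  11.6  60.5] [-4.7 14.4  7.8] turn~2.23 Ft 14.9 t=42.2
mean [-4.47 13.84  8.25]
hold [-48.6  11.6  60.6] [-4.  14.7  8.6] turn~2.23 Ft 15.1 t=42.8
```

Firm hold: 13.8 N still there after 0.5 s. Back off, retreat, check.

Run:
```python
from log import *
from station import optics
f0=np.load("f0.npy")
manip.move_l(w(-50,27,61),feed=60); rep("free",f0)
manip.move_l(w(-52,27,130),feed=150)
manip.move_l(w(-55,200,170),feed=250); manip.wait(.5)
for n in("top",):
    d=optics.read_camera(n)
    cv2.imwrite("pics/h.png",cv2.resize(d["img"][165:285,340:440,::-1],None,fx=5,fy=5,interpolation=cv2.INTER_CUBIC))
uv,P=cloud(d,375,412,190,240); Q=np.array([sh(p) for p in P])
m=(Q[:,2]>112)&(Q[:,2]<130)&(abs(Q[:,1])<32)
A=np.c_[Q[m][:,:2]-[63,0],np.ones(m.sum())]; print("rack",np.linalg.lstsq(A,Q[m][:,2],rcond=None)[0].round(3),np.percentile(Q[m],[2,98],axis=0).round(1).tolist())
for px in ((470,298),(492,267),(274,222),(152,236)): print(px,d["img"][px[1],px[0]],np.load("top0.npz")["img"][px[1],px[0]])
print(sensors.sense()["clock"])
```

```text
free [-49.5  26.4  61.3] [ 0.2 -0.2  0.4] turn~1.89 Ft -0.2 t=43.3
rack [ 3.00000e-03 -4.00000e-03  1.21558e+02] [[26.4, -25.5, 113.9], [115.0, 29.4, 127.6]]
(470, 298) [159 156 149] [148 145 139]
(492, 267) [152 143 144] [141 133 133]
(274, 222) [20 22 21] [18  9 16]
(152, 236) [28 39 41] [17 27 31]
45.3417
```

View pics/h.png

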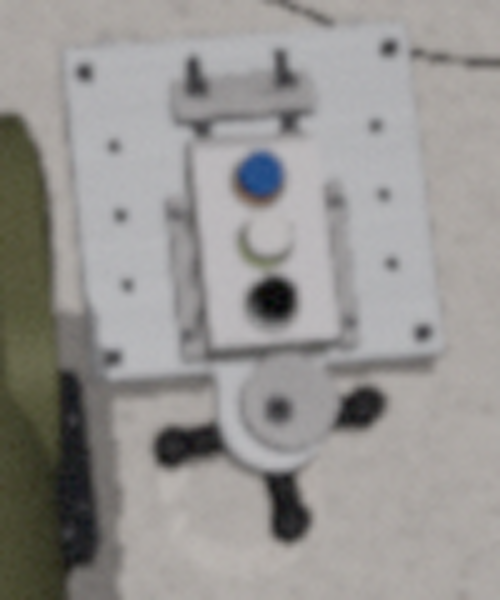

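The picture shows the cam swung towards the rack (front edge at (275,345)), the rack pushed back against the stop at (255,140), the knob's front arm at (290,520), and the gripper clear.

```bash
python3 -c "
from station import order
order.sign_off()"
```

```text
the job is handed in; nothing more can be done
```

The vial rack is clamped in the shaker's nest and the job is handed in, at about 45 s on the robot's clock. I set the largest of the three racks between the rails, let go, and turned the knob anticlockwise in two strokes to about 2.2 rad.

**Last checks**
- **Hold:** the last push averaged 13.8 N about half a second after the arm stopped; single readings reached 14.7 N, or about 15 N by my estimate at the arm's end. I stopped there and backed off to zero force.
- **Rack:** it lies flat (top tilt 0.004 or less, top at about 121.5 mm). It moved back about 6.7 mm, and the picture shows it against the rear stop.
- **Bystanders:** the pixels at the dishes, can and blower match the first picture apart from slight brightness. I only spot-checked one pixel each, with no new position measurement.

**What went wrong or disagreed**
- **Slipped finger:** in the first try at the second arm the finger slid off the arm's end. I had assumed closed fingers about twice as thick as they are. The knob hardly moved, and I redid the stroke.
- **False guard stop:** one force guard tripped while the push was being relieved, and I resumed with smaller steps.
- **Push estimate:** two ways of estimating the push at the arm's end differed by about 1 N. Both were near 13 to 15 N at the end, below 20 N.

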